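# Key the revolving display tray onto its drive and set out the candle

### The arm

A 6-joint arm with a two-finger parallel gripper is mounted at the origin on a cart in front of the work surface, level with it; the furniture and walls round the work are solid. World frame = base frame: x ahead of the robot, y to its left, z up, the work surface at z = 0. Lengths are in m, angles in rad, forces in N, time in s.
With the tool pointing down it reaches from about 0.35 to 0.775 m from the base axis. Payload 7.3 kg.
Tool frame: the origin (TCP) lies between the finger pads; the fingertips stand 17 mm ahead of it and the grasp point (between the pads) lies 2 mm behind it; z points along the fingers, y is the direction in which the jaws open and shut (so a half turn about z gives the same grasp; the last joint's range is limited). The gripper opens to 92 mm and grips with 3 to 60 N. Pads are 19 mm wide; open, the fingers measure 130 mm over their backs; the gripper's body (75 mm by 190 mm) begins 47 mm behind the grasp point.
Start: joints at [1.005, 0.342, 1.524, -0, 1.275, -0.146], TCP at [0.214, 0.479, 0.244] pointing down, gripper open.
Joint ranges: [-2.53, 2.53], [-0.77, 2.02], [0.04, 2.7], [-1, 4.14], [0.28, 2.66], [-3.11, 3.11]. Speed limits (rad/s): [2.57, 2.57, 3.14, 3.14, 3.14, 3.14].

### API

Orientations are given as [roll, pitch, yaw] about the fixed x, y, z axes, in that order (R = Rz(yaw) Ry(pitch) Rx(roll)).
In Python, from cell import sensors, vision, hand_in gives the robot as it stands.
- The arm moves only by the tool step_arm, never from a script. Its argument "series" is a list of rows, each a list of 5 numbers: the opening, from 0 (shut) to 1 (fully open), then the shift along the world's x, y, z each as a share of 25 mm, from -1 to 1, then the turn about the world's z as a share of 0.08 rad, from -1 to 1. A call has 1 to 12 rows; each row shifts and turns the commanded pose from where the row before left it; what a row does not reach is not made up. A row lasts 1/10 s, in which the tool goes at most 50 mm and 8.59 degrees, less where a joint would pass 70% of its speed; a pose out of reach is approached as far as the arm can. A call with a number of a shift or a turn outside -1 to 1 is refused whole. A call with a gripper value outside its range is refused whole. The fingers move at their own pace and stop on an object; "squeeze" is the grip in N (left out, the last holds). Time passes only in rows, so rows that do not move let the fingers close. It gives the time, the measured TCP pose, the force and the opening at its end, in the units of the state.
- sensors.observe(): the state, without advancing time (a new reading comes with each control period).
- vision.read_camera(name): name is "scene" or "side" or "wrist"; returns a dict with "pixels" (400x640x3 uint8, blue, green, red), "range_z" (400x640 float32, m along the optical axis (not along the pixel's ray), 0 where there is no reading), "camera_matrix" (3x3 intrinsics, pixels), "pose" (4x4, takes a point from camera to world coordinates). Camera axes: x right, y down, z forward; pixel columns grow to the right and rows downward; lengths in m; the calibration is good to about 2 mm. A picture is of the moment at which its call begins.
- hand_in(): hands the job in, once; it reports no verdict.
The state is a dict: "time": time; "qpos": joint angles; "qvel": joint speeds; "joint_efforts": joint torques, N m; "tool_pos": TCP position; "tool_rot": TCP orientation; "contact_force": force on the tool from outside, world axes, zero at the start; "torque": the same for the moment, N m; "opening": finger opening in m.
Only numpy, scipy, OpenCV 4.12 (cv2) and the standard library are available. Lean on these libraries where they do the work, as an engineer would, in place of code of your own. Each camera call takes 0.05 s, during which the arm holds its last target.

### The job

Get the revolving display ready: its tray is only lying on top of the drive pins, so turn the tray round, pushing it by a partition, until it drops over the pins and sits level and fully home on the drive. Then gently stand the lidded candle jar upright in the tray's large half-round compartment, leaving the two salve tins in their compartments and the counter bell where it is.

Things in the scene. Friction and masses are not known exactly. Their poses are not given: they have to be found in the camera images.
- display_tray: Round wooden tray, 200 mm across, 0.7 kg, loose, on a square 136 mm block. Origin: centre of the block's underside; z up. Floor 28 mm above it, outer wall to 44 mm, partitions (8 mm thick) to 52 mm; inner radius 92 mm. One partition runs right across along x, one from the middle along -y: +y is one large empty half-round compartment, -x-y and +x-y are quarters with a tin each.
- tray_key (a point): Centre of the block's underside (the tray's origin). Its holes at three unequal radii (36, 48, 60 mm) drop over the drive's pins at one angle only in a full turn. At the start it lies level on the pins, centred by a spindle; 1 to 3 N at a partition turn it. The right angle lies 0.6 to 3.3 rad further counter-clockwise seen from above: there it drops 10 mm by its own weight, if slower than 1 rad/s.
- large_compartment (a point): Point on the floor of the tray's large half-round compartment, 48 mm from the middle along the tray's +y, where the jar stands well clear of wall and partition; axes as the tray's. The first partition lies 48 mm from it towards the tray's -y.
- drive_base: Black battery drive, fixed, 164 mm across, with an aluminium hub disc 136 mm across. Origin: centre of the underside. The tray's origin is 42 mm above it while lying on the pins, 32 mm when fully home. The hub stopped at an unknown angle, which the base's yaw does not tell and the tray hides: find it by turning the tray. A small rocker switch marks its -x side.
- hub_face (a point): Centre of the hub, level with its three rubber pads, 32 mm above the base's origin, on which the tray's block lies flat when home. A spindle and three steel pins, 10 mm high and thick, stand on it. Once home, the tray turns only with the geared hub, against 1.4 N m (some 20 N at a partition), which tells by feel that it has keyed in; turning it a little further is harmless.
- candle_jar: Amber glass candle jar with a label and a black lid, round, 57 mm across, 87 mm high with its lid (rigid up to 78 mm), 0.24 kg give or take 30 percent, loose, standing on the dresser left or right of the display. Origin: centre of the underside, z up.
- salve_tin0: Round salve tin with a dark lid, 53 mm across, 22 mm high, loose, lying in the tray's quarter compartment at +x, -y of the tray. Origin: centre of the underside.
- salve_tin1: Round salve tin with a light brown lid, 53 mm across, 22 mm high, loose, lying in the tray's quarter compartment at -x, -y of the tray. Origin: centre of the underside.
- counter_bell: Brass counter bell on a black foot, 71 mm across, 62 mm high, loose, standing on the other side of the display from the jar; a bystander. Origin: centre of the underside.
Not all that is in view belongs to the job. What is shaped like the candle_jar but purple is not meant.

How it is judged:
By the outcome, as a careful person would: the job done as asked, in the order asked, and still so for the second after the job is handed in, with the robot touching nothing.
It also fails if it takes over 67 s, if anything falls off the work surface, if the arm or the gripper's body presses on something with over 40 N, if the wrist force passes 120 N, or if a joint passes its speed limit or range.

## Working session

There is one attempt and no reset: what is moved stays moved. The work goes in short steps, Python scripts to look and compute and a tool call to move; the robot and the scene stay as the last step left them, time stands still between calls to the robot, and variables do not carry over. Pictures are saved under pics/ and viewed, and the job is handed in when it is done.

Besides the shell and the picture viewer there is one more tool, called after "Call:" as name([rows], argument=value, ...), one row to a line, values as JSON. step_arm: Moves the arm, as the interface text tells. Its arguments: {"type":"object","properties":{"series":{"type":"array","items":{"type":"array","items":{"type":"number","minimum":-1,"maximum":1}}},"squeeze":{"type":"number"}},"required":["series"]}

```bash
mkdir -p pics; ls; cat > h.py <<'E'
import numpy as np, cv2
from cell import sensors, vision
def grab(n):
    d=vision.read_camera(n); np.savez('last_%s.npz'%n,**{k:np.array(v) for k,v in d.items()}); return d
def load(n): return dict(np.load('last_%s.npz'%n))
def pts(d):
    K=d['camera_matrix'];z=d['range_z'];v,u=np.indices(z.shape)
    P=np.stack([(u-K[0,2])/K[0,0]*z,(v-K[1,2])/K[1,1]*z,z],-1)
    W=P@d['pose'][:3,:3].T+d['pose'][:3,3]; W[z==0]=np.nan; return W
def ray(d,u,v,h):
    K=d['camera_matrix'];r=d['pose'][:3,:3]@np.array([(u-K[0,2])/K[0,0],(v-K[1,2])/K[1,1],1]);o=d['pose'][:3,3]
    return o+r*(h-o[2])/r[2]
E
python3 - <<'E'
from h import *
for n in ['scene','side','wrist']:
    d=grab(n); cv2.imwrite('pics/%s0.png'%n,d['pixels']); print(n,d['pose'][:3,3].round(3),d['pose'][:3,2].round(2))
print(sensors.observe())
E
```

```text
pics
scene [ 0.117 -0.608  0.495] [ 0.47  0.71 -0.52]
side [0.475 0.693 0.638] [ 0.04 -0.77 -0.64]
wrist [0.147 0.509 0.383] [ 0.25 -0.11 -0.96]
{'time': 0.15, 'qpos': array([ 1.00501557e+00,  3.42569959e-01,  1.52475588e+00,  6.45783910e-06,
        1.27539363e+00, -1.45974118e-01]), 'qvel': array([-1.98852719e-03, -2.62596801e-04, -2.37054059e-03,  3.88283281e-05,
        2.45108412e-04,  1.93822006e-03]), 'joint_efforts': array([ 1.31156452e-03, -4.31469333e+01, -2.44355142e+01,  7.16515747e-02,
        5.37566515e-02, -1.18553753e-04]), 'tool_pos': array([0.21380355, 0.47920242, 0.24321538]), 'tool_rot': array([-3.14047872e+00, -1.70012476e-04,  2.72178404e+00]), 'contact_force': array([-0.06926253,  0.05497616, -0.65639509]), 'torque': array([ 0.01205893, -0.02912819, -0.03323262]), 'opening': 0.09199554549563682}
```

View pics/scene0.png

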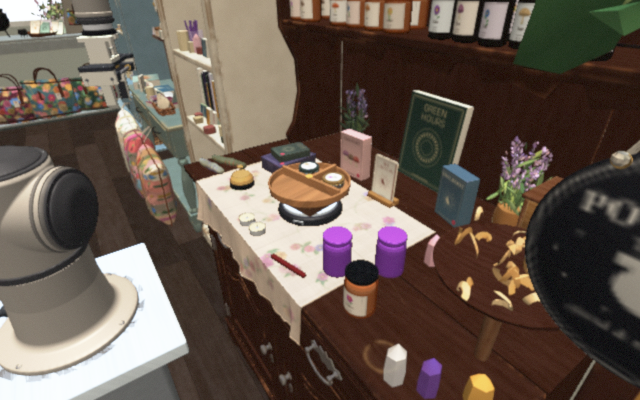

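View pics/side0.png

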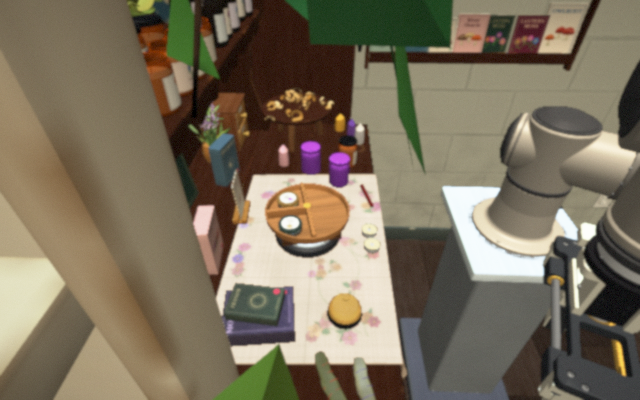

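View pics/wrist0.png

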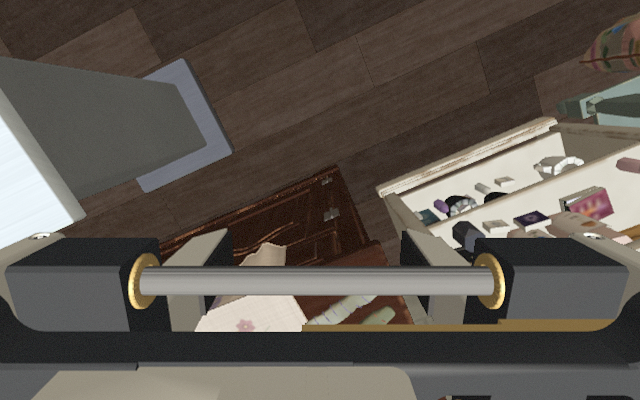

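The scene view shows the tray at about (310,188), the bell at (241,178), two purple lookalikes at (337,250) and (391,252), and an amber jar with a black lid and label at (361,288). The side view shows the tray at (308,212), the bell at (345,310), and the amber jar partly hidden behind a purple one near (347,148). Next I'll enlarge and measure.

```bash
python3 - <<'E'
from h import *
a=load('scene')['pixels'];b=load('side')['pixels']
x=cv2.resize(a[140:330,220:420],None,fx=3,fy=3,interpolation=cv2.INTER_CUBIC)
cv2.imwrite('pics/sc_crop.png',x)
x=cv2.resize(b[100:270,240:400],None,fx=3.5,fy=3.5,interpolation=cv2.INTER_CUBIC)
cv2.imwrite('pics/si_crop.png',x)
d=load('scene');W=pts(d)
for u,v in [(361,268),(361,300),(337,232),(391,234),(310,188),(345,176),(275,195),(309,168),(333,179),(241,170)]: print('sc',u,v,W[v,u].round(3))
e=load('side');W=pts(e)
for u,v in [(347,142),(311,148),(340,160),(308,208),(288,198),(290,225),(345,300)]: print('si',u,v,W[v,u].round(3))
E
```

```text
sc 361 268 [ 0.425 -0.263  0.085]
sc 361 300 [ 0.406 -0.289  0.045]
sc 337 232 [ 0.453 -0.159  0.084]
sc 391 234 [ 0.529 -0.224  0.086]
sc 310 188 [0.52  0.042 0.066]
sc 345 176 [0.618 0.032 0.073]
sc 275 195 [0.428 0.044 0.077]
sc 309 168 [0.552 0.095 0.088]
sc 333 179 [0.566 0.011 0.089]
sc 241 170 [0.44  0.272 0.043]
si 347 142 [ 0.425 -0.244  0.09 ]
si 311 148 [ 0.529 -0.208  0.089]
si 340 160 [ 0.446 -0.15   0.088]
si 308 208 [0.521 0.063 0.094]
si 288 198 [0.571 0.026 0.093]
si 290 225 [0.557 0.119 0.092]
si 345 300 [0.439 0.284 0.059]
```

View pics/sc_crop.png

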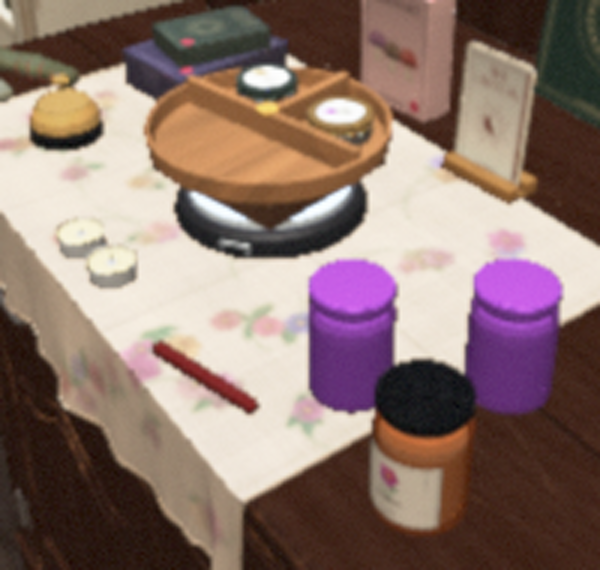

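View pics/si_crop.png

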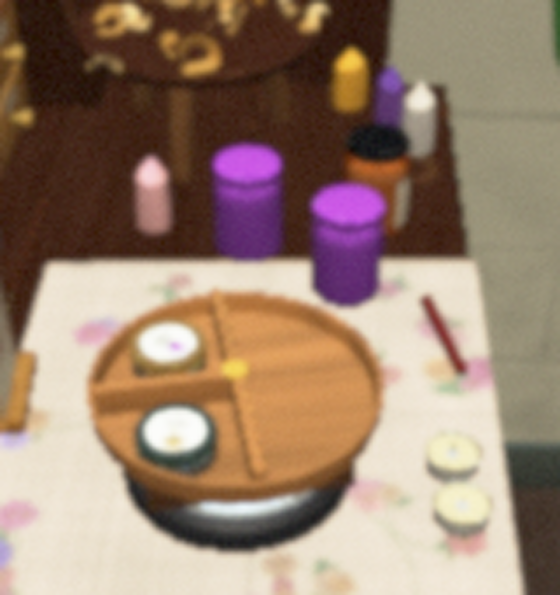

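Candidates: amber jar (361,288) against purple (337,250) and (391,252). The crop confirms that only the one at (361,288) is amber with a label and a black lid, so that is the one I'll use. The dark tin (+x) is to the left and the light tin (-x) to the right, so the large compartment faces the robot. Now the precise measurements.

```bash
cat >> h.py <<'E'
def circ(P):
    A=np.c_[2*P[:,0],2*P[:,1],np.ones(len(P))];s=np.linalg.lstsq(A,(P[:,:2]**2).sum(1),rcond=None)[0]
    return s[0],s[1],np.sqrt(s[2]+s[0]**2+s[1]**2)
def rcirc(P,t=.004):
    from scipy.optimize import least_squares
    c0=np.r_[P[:,:2].mean(0),.04]
    r=least_squares(lambda c:np.hypot(P[:,0]-c[0],P[:,1]-c[1])-c[2],c0,loss='soft_l1',f_scale=.001).x
    return r
E
python3 - <<'E'
from h import *
for n in ['scene','side']:
    d=load(n);W=pts(d);hsv=cv2.cvtColor(d['pixels'],cv2.COLOR_BGR2HSV)
    near=np.hypot(W[...,0]-.52,W[...,1]-.063)<.13
    wood=(hsv[...,0]>6)&(hsv[...,0]<24)&(hsv[...,1]>90)&near
    for lo,hi in [(.060,.076),(.0835,.0885),(.0915,.0975)]:
        m=wood&(W[...,2]>lo)&(W[...,2]<hi);P=W[m];print(n,lo,len(P),P.min(0).round(3),P.max(0).round(3))
    # outer silhouette via mask
    m=wood&(W[...,2]>.08)
    P=W[m]
    part=wood&(W[...,2]>.0905)
    Q=W[part]; q=Q-np.array([.517,.063,0]); r=np.hypot(q[:,0],q[:,1]);Q=Q[r<.085]
    print('part pts',len(Q)); np.save('part_%s.npy'%n,Q)
    # lid
    m=(W[...,2]>.078)&(W[...,2]<.095)&(np.hypot(W[...,0]-.43,W[...,1]+.25)<.05)
    mm=m&(d['pixels'].max(-1)<70)
    cs,_=cv2.findContours(mm.astype(np.uint8),cv2.RETR_EXTERNAL,cv2.CHAIN_APPROX_NONE)
    c=max(cs,key=cv2.contourArea)[:,0]
    R=np.array([ray(d,u,v,.087) for u,v in c])
    print(n,'lid contour box',c.min(0),c.max(0),'xy',R.min(0).round(4),R.max(0).round(4),'depthmean',W[mm].mean(0).round(4),cv2.minEnclosingCircle((R[:,:2]*1e3).astype(np.float32)))
    # rim circle via outline of tray mask, rim top outer z=.086
    wm=cv2.morphologyEx((near&(W[...,2]>.079)).astype(np.uint8),cv2.MORPH_OPEN,np.ones((3,3)))
    cs,_=cv2.findContours(wm,cv2.RETR_EXTERNAL,cv2.CHAIN_APPROX_NONE);c=max(cs,key=cv2.contourArea)[:,0]
    # top half of outline plus sides only: back edge visible
    R=np.array([ray(d,u,v,.086) for u,v in c]); print(n,'tray encl',rcirc(R),c.min(0),c.max(0))
E
```

```text
scene 0.06 1434 [ 0.426 -0.046  0.06 ] [0.621 0.15  0.076]
scene 0.0835 288 [ 0.427 -0.045  0.084] [0.623 0.151 0.088]
scene 0.0915 61 [ 0.507 -0.039  0.092] [0.612 0.139 0.097]
part pts 135
scene lid contour box [345 260] [378 284] xy [ 0.3913 -0.3004  0.087 ] [ 0.447  -0.2427  0.087 ] depthmean [ 0.4197 -0.2704  0.0845] ((418.1254577636719, -272.0501708984375), 29.345111846923828)
scene tray encl [0.5485133  0.05621625 0.06835438] [282 161] [344 195]
side 0.06 1943 [ 0.431 -0.042  0.061] [0.617 0.153 0.076]
side 0.0835 540 [ 0.426 -0.043  0.084] [0.623 0.154 0.088]
side 0.0915 356 [ 0.502 -0.033  0.092] [0.614 0.147 0.097]
part pts 361
side lid contour box [339 135] [356 145] xy [ 0.3974 -0.2915  0.087 ] [ 0.448  -0.2321  0.087 ] depthmean [ 0.4235 -0.259   0.088 ] ((422.8703308105469, -261.8064270019531), 30.69907569885254)
side tray encl [0.52501531 0.05592566 0.09613337] [265 183] [348 240]
```

```bash
python3 - <<'E'
from h import *
for n in ['scene','side']:
    Q=np.load('part_%s.npy'%n); c=np.array([.5245,.0535])
    q=Q[:,:2]-c
    m=np.abs(q[:,0])<.012
    A=np.polyfit(q[m,1],q[m,0],1); print(n,m.sum(),'x=%.4f+%.3f*y'%(A[1],A[0]), 'yawlong',np.arctan2(1,A[0]))
    m=(q[:,0]>.015)&(abs(q[:,1])<.025)
    if m.sum()>5: A=np.polyfit(q[m,0],q[m,1],1); print(m.sum(),'y=',A)
    d=load(n);W=pts(d)
    m=(np.hypot(W[...,0]-.5245,W[...,1]-.0535)<.11)&(W[...,2]>.079)&(W[...,2]<.0885)
    P=W[m];r=np.hypot(*(P[:,:2]-c).T);P=P[r>.085];print('rim',len(P),circ(P),'ang pts')
E
```

```text
scene 77 x=0.0003+-0.193*y yawlong 1.7613984431792469
30 y= [ 0.24343344 -0.0029436 ]
rim 441 (np.float64(0.5248094935375739), np.float64(0.051609493637009535), np.float64(0.09610325982436675)) ang pts
side 130 x=0.0011+-0.163*y yawlong 1.7327240888150384
121 y= [ 0.19149745 -0.00227119]
rim 743 (np.float64(0.5233080263002153), np.float64(0.055655427562382814), np.float64(0.09613874424395903)) ang pts
```

```bash
python3 - <<'E'
from h import *
g={}
for n in ['scene','side']:
    W=pts(load(n)).reshape(-1,3);W=W[~np.isnan(W[:,0])]
    m=(W[:,0]>.35)&(W[:,0]<.85)&(W[:,1]>-.35)&(W[:,1]<.35)&(W[:,2]>-.02)&(W[:,2]<.5)
    for x,y,z in W[m]:
        k=(int((x-.35)/.025),int((y+.35)/.025));g[k]=max(g.get(k,0),z)
print('rows x far->near; cols y +.35 -> -.35 (cm)')
for i in range(19,-1,-1):
    print('%.3f'%(.35+.025*i),' '.join('%2d'%round(100*g[(i,j)]) if (i,j) in g else ' .' for j in range(27,-1,-1)))
E
```

```text
rows x far->near; cols y +.35 -> -.35 (cm)
0.825 19 19 21 21 21 22  0  0  .  .  .  0 40 40  1 50 49 49 48 48  0  0  0 17 21 19 21 15
0.800  0 15 15 16 22 21  .  0  0  .  . 49 49 49 45  0  0  0  0 48 12  0  0  9 17 17 17 15
0.775 44  0  0  0  .  .  .  .  0  0 49 49 49 49 45 40  0  0  0 48 48 47 46  . 11 10 15 15
0.750 40 40 40  0  0  . 12 13 13 13 12  . 49 49 40 40 40  0  1 13 13 13 40 40  0  0 15 15
0.725  0 45 40 40  0  0 48 48 48 48 48 48  0  1 46 42 40 49 49 46  0 46 12 46  0  0  1  0
0.700 37 45 40 40 48 48 48 48 45 45 45 45 47 48 48 45 40 49 49 48 48 46 47 46 46 46 45 44
0.675 45 45 40 40 40 48 47 45 45 45 45 45 45 48 48 40 40 40 48 40 40 40 47 46 40 40 40 40
0.650  6  7  7  7  4  1  1  0  0  1  1  1  1  1  0  1  1  1  1  0  1  1  0  0  1 14 14 12
0.625  7  7  7  7  4  1  1  1  1  0  1  8  1  1  1  0  1  1  1  0  1  1  0  5  6  0 14 12
0.600  7  7  7  7  4  0  0  1  1  9 10 10  9  9  9  0  0  0  0  0  0  1  0  6  7  0 12 13
0.575  7  7  7  7  4  1  0  1  9  9  9 10  9 10  9  9  0  0  0  1  1  1  0  0  0 12 13 15
0.550  7  7  7  7  4  1  0  9  9  9  9 10  9  9  9  9  0  0  0  0  1  3  9  9  0  0 12 14
0.525  4  4  4  4  4  0  1  9  9  9  9 10 10 10 10 10  0  0  0  0  0  9  9  9  8  0 12 12
0.500  1  1  1  1  1  1  1  9 10 10 10 10 10  7  7  9  .  .  0  0  0  9  9  9  6  0 12 13
0.475  1  1  1  1  0  1  1  8  9  7  7  7  7  7  8  9  0  .  .  0  8  1  0  0  0  0  0 12
0.450  1  3  4  4  3  1  1  1  9  9  7  7  7  7  9  9  0  0  0  9  9  9  .  .  0  0  0  0
0.425  1  4  6  6  3  1  0  1  0  9  9  9  9  9  9  0  0  0  1  9  9  9  0  9  9  9  0  0
0.400  1  3  5  5  3  1  1  1  1  1  1  9  1  1  0  0  1  1  1  9  9  7  1  9  9  9  0  0
0.375  1  1  1  1  1  0  1  1  1  2  2  2  2  1  1  1  1  1  1  1  1  1  1  7  9  9  0  1
0.350  0  0  1  0  1  1  1  1  1  2  2  2  2  2  1  1  1  1  1  1  0  0  1  0  0  0  0  0
```

```bash
python3 - <<'E'
from h import *
g={}
for n in ['scene','side']:
    W=pts(load(n)).reshape(-1,3);W=W[~np.isnan(W[:,0])]
    m=(W[:,0]>.55)&(W[:,0]<.9)&(W[:,1]>-.35)&(W[:,1]<.35)&(W[:,2]>-.02)&(W[:,2]<.38)
    for x,y,z in W[m]:
        k=(int((x-.35)/.025),int((y+.35)/.025));g[k]=max(g.get(k,0),z)
for i in range(21,7,-1):
    print('%.3f'%(.35+.025*i),' '.join('%2d'%round(100*g[(i,j)]) if (i,j) in g else ' .' for j in range(27,-1,-1)))
W=pts(load('scene'))
for u,v in [(383,180),(355,155),(430,140),(457,195),(420,40),(345,60),(300,120)]: print(u,v,W[v,u].round(3))
E
```

```text
0.875  .  .  .  9  0  0  0  0  .  0 23 23 23 23 23 23 23 23 23  .  0  0  0  0 17 19 14 14
0.850 16 19 22 19 16 13  0  .  .  . 17 20 21 21 22 23 23 23 22  0  0  0  0 20 21 20 20 14
0.825 19 19 21 21 21 22  0  0  .  .  .  0  0  0  1  4  5  6  0  0  0  0  0 17 21 19 21 15
0.800  0 15 15 16 22 21  .  0  0  .  .  .  0  0  0  0  0  0  0 13 12  0  0  9 17 17 17 15
0.775  0  0  0  0  .  .  .  .  0  0  .  .  0  0  0  0  0  0  0 13 13 13 13  . 11 10 15 15
0.750  0  0  0  0  0  . 12 13 13 13 12  .  0  0  0  0  0  0  1 13 13 13 13  0  0  0 15 15
0.725  0  0  0  0  0  0 13 13 13 13 13  0  0  1  0  0  0  0  0  0  0  0 12  0  0  0  1  0
0.700 37 37 35  0  1 36 36 13 36 37  0 36 34 37 37 36 11 35 34 34 37  0 37 36 37 37 34 35
0.675 38 38 38 38 38 38 38 38 38 38 38 38 38 38 38 38 38 38 38 38 38 38 38 38 38 38 38 38
0.650  6  7  7  7  4  1  1  0  0  1  1  1  1  1  0  1  1  1  1  0  1  1  0  0  1 14 14 12
0.625  7  7  7  7  4  1  1  1  1  0  1  8  1  1  1  0  1  1  1  0  1  1  0  5  6  0 14 12
0.600  7  7  7  7  4  0  0  1  1  9 10 10  9  9  9  0  0  0  0  0  0  1  0  6  7  0 12 13
0.575  7  7  7  7  4  1  0  1  9  9  9 10  9 10  9  9  0  0  0  1  1  1  0  0  0 12 13 15
0.550  7  7  7  7  4  1  0  9  9  9  9 10  9  9  9  9  0  0  0  0  1  3  9  9  0  0 12 14
383 180 [ 0.705 -0.013  0.053]
355 155 [0.727 0.127 0.066]
430 140 [ 0.865 -0.013  0.124]
457 195 [ 0.757 -0.195  0.079]
420 40 [ 0.691 -0.095  0.393]
345 60 [0.911 0.422 0.258]
300 120 [0.737 0.441 0.08 ]
```

Tray centre is about (0.524, 0.053) and its yaw about 1.74 rad. I'll push from inside the large compartment on the -x half of the long partition, with closed fingers. First, move above it.

Call:
step_arm([
  [0,0.57,-0.96,0,-0.6],
  [0,0.57,-0.96,0,-0.6],
  [0,0.57,-0.96,0,-0.6],
  [0,0.57,-0.96,0,-0.6],
  [0,0.57,-0.96,0,-0.6],
  [0,0.57,-0.96,0,-0.6],
  [0,0.57,-0.96,0,-0.6],
  [0,0.57,-0.96,0,-0.6],
  [0,0.57,-0.96,0,-0.6],
  [0,0.57,-0.96,0,-0.6],
], squeeze=10)

```text
time: 1.15
tool_pos: [0.3568, 0.2384, 0.2436]
tool_rot: [-3.141, -0.0, 2.24]
contact_force: [0.9, -0.0, -0.6]
opening: 0.0166
```

Call:
step_arm([
  [0,0.57,-0.96,0,-0.6],
  [0,0.57,-0.96,0,-0.6],
  [0,0.57,-0.96,0,-0.6],
  [0,0.57,-0.96,0,-0.6],
  [0,0.57,-0.96,0,-0.6],
  [0,0.57,-0.96,0,-0.6],
  [0,0.57,-0.96,0,-0.6],
  [0,0.57,-0.96,0,-0.6],
  [0,0.57,-0.96,0,-0.6],
  [0,0.57,-0.96,0,-0.6],
  [0,0,0,0,0],
])

```text
time: 2.25
tool_pos: [0.5002, -0.0031, 0.2433]
tool_rot: [3.142, 0.001, 1.758]
contact_force: [-0.8, -0.1, -0.1]
opening: 0.0008
```

```bash
python3 - <<'E'
from h import *
s=sensors.observe();print(s['time'],s['tool_pos'].round(4),s['tool_rot'].round(3),s['qpos'].round(2),s['contact_force'].round(2),s['opening'])
for n in ['wrist','side']:
    d=grab(n);cv2.imwrite('pics/%s1.png'%n,d['pixels'])
E
```

```text
2.25 [ 0.5002 -0.0031  0.2433] [3.142e+00 1.000e-03 1.758e+00] [-0.16  0.3   1.59 -0.    1.25 -0.35] [-0.81 -0.1  -0.08] 0.0007944083632261578
```

View pics/wrist1.png

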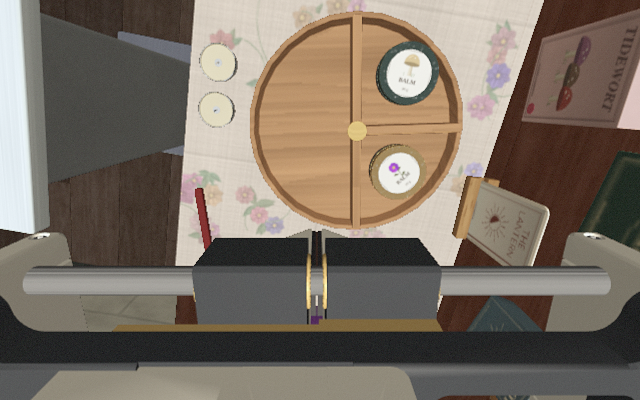

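View pics/side1.png

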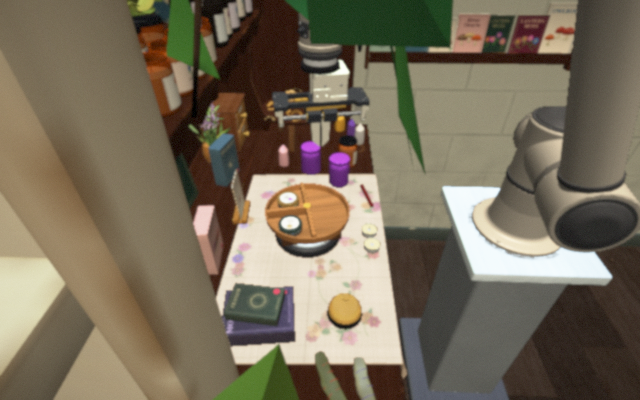

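The wrist view shows the tray well: middle knob at (357,131), long partition from (357,15) to (355,228), dark tin at (407,72), light tin at (397,172). I'll use it to refine centre and yaw.

```bash
python3 - <<'E'
from h import *
d=load('wrist');W=pts(d)
print('knob',ray(d,357,131,.094),W[131,357], 'ends',ray(d,357,15,.094)[:2],ray(d,355,228,.094)[:2])
a,b=ray(d,357,18,.094),ray(d,355,222,.094);v=a-b;print('yaw',np.arctan2(v[1],v[0]))
print('rim L/R/T',ray(d,250,120,.086)[:2],ray(d,462,120,.086)[:2],ray(d,357,11,.086)[:2])
print(W[100,300],W[120,254])
c=(W[...,2]>.08)&(W[...,2]<.0885)&(np.hypot(W[...,0]-.524,W[...,1]-.054)<.11)&(np.hypot(W[...,0]-.524,W[...,1]-.054)>.085)
print(circ(W[c]),c.sum())
E
```

```text
knob [0.526769   0.05541184 0.094     ] [0.52601226 0.05568118 0.0994958 ] ends [0.5061444  0.14671588] [ 0.54550827 -0.03647577]
yaw 1.7820181438716476
rim L/R/T [0.42902771 0.04644856] [0.62047431 0.08261809] [0.5060128  0.15178289]
[0.47027652 0.07246579 0.06892692] [0.43212735 0.04691852 0.0831821 ]
(np.float64(0.5264406872117975), np.float64(0.055365464136042986), np.float64(0.09612095192818677)) 4437
```

Call:
step_arm([
  [0,0.06,0,-1,0.1],
  [0,0.06,0,-1,0.1],
  [0,0,0,-1,0.1],
  [0,0,0,-1,0],
  [0,0,0,-0.9,0],
  [0,0,0,-0.6,0],
  [0,0,0,-0.4,0],
  [0,0,0,0,0],
])

```text
time: 3.15
tool_pos: [0.501, 0.0003, 0.0953]
tool_rot: [-3.139, -0.001, 1.787]
contact_force: [-0.9, 0.6, 0.5]
opening: 0.0006
```

```bash
cat > arc.py <<'E'
import numpy as np,sys,json
# print rows rotating commanded pose p about C
def arc(p,C,dth,n,turn=1):
    p=np.array(p);C=np.array(C);out=[];acc=p.copy();q=p.copy()
    for i in range(n):
        t=dth*(i+1);R=np.array([[np.cos(t),-np.sin(t)],[np.sin(t),np.cos(t)]]);g=C+R@(p-C)
        s=np.round((g-acc)/.025,2);acc=acc+s*.025;out.append([0,float(s[0]),float(s[1]),0,round(turn*dth/.08,3)])
    print(out,'end',acc.round(4))
    return acc
E
python3 - <<'E'
from arc import *
p=[.501+.012,.0003+.0025]
for i in range(8): p=arc(p,[.526,.055],.06,6)
E
```

```text
[[0, 0.13, -0.03, 0, 0.75], [0, 0.12, -0.02, 0, 0.75], [0, 0.13, -0.01, 0, 0.75], [0, 0.13, -0.0, 0, 0.75], [0, 0.13, -0.0, 0, 0.75], [0, 0.13, 0.01, 0, 0.75]] end [0.5322 0.0015]
[[0, 0.13, 0.02, 0, 0.75], [0, 0.12, 0.03, 0, 0.75], [0, 0.13, 0.03, 0, 0.75], [0, 0.12, 0.04, 0, 0.75], [0, 0.12, 0.05, 0, 0.75], [0, 0.12, 0.06, 0, 0.75]] end [0.5507 0.0073]
[[0, 0.11, 0.06, 0, 0.75], [0, 0.11, 0.07, 0, 0.75], [0, 0.11, 0.08, 0, 0.75], [0, 0.1, 0.08, 0, 0.75], [0, 0.09, 0.09, 0, 0.75], [0, 0.09, 0.09, 0, 0.75]] end [0.566 0.019]
[[0, 0.08, 0.1, 0, 0.75], [0, 0.08, 0.1, 0, 0.75], [0, 0.07, 0.11, 0, 0.75], [0, 0.07, 0.11, 0, 0.75], [0, 0.05, 0.12, 0, 0.75], [0, 0.05, 0.12, 0, 0.75]] end [0.576  0.0356]
[[0, 0.04, 0.12, 0, 0.75], [0, 0.04, 0.13, 0, 0.75], [0, 0.03, 0.12, 0, 0.75], [0, 0.02, 0.13, 0, 0.75], [0, 0.01, 0.13, 0, 0.75], [0, 0.01, 0.12, 0, 0.75]] end [0.5797 0.0543]
[[0, -0.0, 0.13, 0, 0.75], [0, -0.01, 0.13, 0, 0.75], [0, -0.02, 0.13, 0, 0.75], [0, -0.02, 0.12, 0, 0.75], [0, -0.04, 0.13, 0, 0.75], [0, -0.04, 0.12, 0, 0.75]] end [0.5765 0.0733]
[[0, -0.05, 0.12, 0, 0.75], [0, -0.05, 0.12, 0, 0.75], [0, -0.06, 0.11, 0, 0.75], [0, -0.07, 0.11, 0, 0.75], [0, -0.08, 0.1, 0, 0.75], [0, -0.08, 0.1, 0, 0.75]] end [0.5668 0.0898]
[[0, -0.09, 0.1, 0, 0.75], [0, -0.09, 0.09, 0, 0.75], [0, -0.1, 0.08, 0, 0.75], [0, -0.1, 0.08, 0, 0.75], [0, -0.1, 0.07, 0, 0.75], [0, -0.11, 0.06, 0, 0.75]] end [0.552  0.1018]
```

Call:
step_arm([
  [0,0.24,0.05,0,0],
  [0,0.24,0.05,0,0],
  [0,0.13,-0.03,0,0.75],
  [0,0.12,-0.02,0,0.75],
  [0,0.13,-0.01,0,0.75],
  [0,0.13,0,0,0.75],
  [0,0.13,0,0,0.75],
  [0,0.13,0.01,0,0.75],
])

```text
time: 3.95
tool_pos: [0.5332, -0.0002, 0.0973]
tool_rot: [-3.14, 0.001, 2.148]
contact_force: [-3.4, -5.9, 5.2]
opening: 0.0003
```

Call:
step_arm([
  [0,0.13,0.02,0,0.75],
  [0,0.12,0.03,0,0.75],
  [0,0.13,0.03,0,0.75],
  [0,0.12,0.04,0,0.75],
])

```text
time: 4.35
tool_pos: [0.5458, 0.0027, 0.097]
tool_rot: [-3.14, 0.001, 2.388]
contact_force: [-3.4, -5.0, 1.2]
opening: 0.0001
```

```bash
python3 - <<'E'
from h import *
s=sensors.observe();print(s['time'],s['tool_pos'].round(4),s['tool_rot'].round(3),s['contact_force'].round(2))
d=grab('wrist');cv2.imwrite('pics/wrist2.png',d['pixels'])
d=grab('side');cv2.imwrite('pics/side2.png',cv2.resize(d['pixels'][60:280,200:420],None,fx=2.7,fy=2.7,interpolation=cv2.INTER_CUBIC))
E
```

```text
4.35 [0.5458 0.0027 0.097 ] [-3.140e+00  1.000e-03  2.388e+00] [-3.39 -5.    1.22]
```

View pics/wrist2.png

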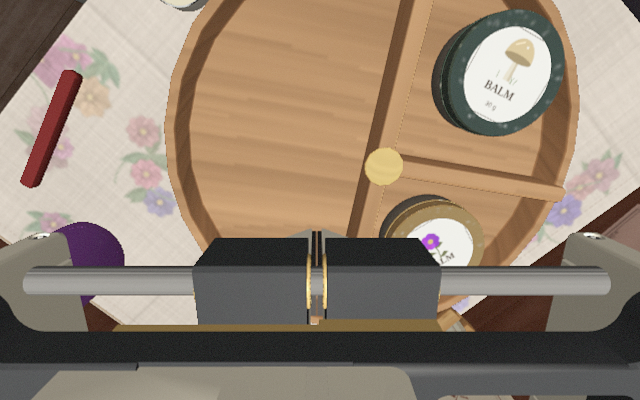

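View pics/side2.png

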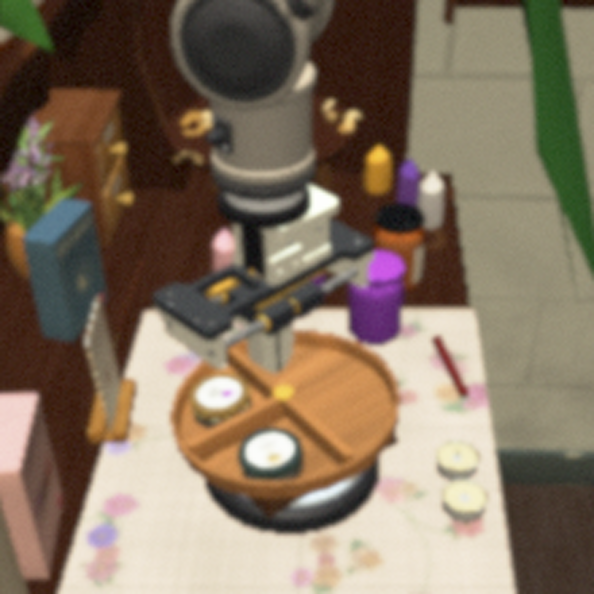

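```bash
cat >> h.py <<'E'
def trayyaw(d,C=(.526,.055),h=.094,guess=None):
    W=pts(d);hsv=cv2.cvtColor(d['pixels'],cv2.COLOR_BGR2HSV)
    q=W[...,:2]-np.array(C);r=np.hypot(q[...,0],q[...,1])
    fl=(r<.088)&(r>.012);z=W[...,2]
    m=fl&(z>h-.004)&(z<h+.004)&(hsv[...,0]>6)&(hsv[...,0]<22)&(hsv[...,1]>70)
    return q[m],W[m]
E
python3 - <<'E'
from h import *
d=load('wrist');W=pts(d)
a=ray(d,420,10,.094);k=ray(d,384,166,.094);b=ray(d,358,225,.094);e=ray(d,560,193,.094)
print(k,W[166,384])
for p,q in [(a,k),(k,b),(a,b),(k,e)]: v=p-q;print(np.arctan2(v[1],v[0]))
for u,v in [(420,10),(395,120),(470,172),(250,100)]: print(W[v,u].round(4))
E
```

```text
[0.5327846  0.05791233 0.094     ] [0.53082737 0.05769229 0.10094664]
2.220502567620605
2.028037444212969
2.1583328159904904
-2.4768591986215114
[0.4936 0.1082 0.0972]
[0.5198 0.0743 0.0965]
[0.5645 0.0862 0.0892]
[0.468  0.0318 0.0773]
```

```bash
cat >> h.py <<'E'
def planes(d,C=(.526,.055)):
    W=pts(d);hsv=cv2.cvtColor(d['pixels'],cv2.COLOR_BGR2HSV)
    q=W[...,:2]-np.array(C);r=np.hypot(q[...,0],q[...,1])
    wood=(hsv[...,0]>6)&(hsv[...,0]<24)&(hsv[...,1]>70)
    for nm,m in [('floor',(r<.08)&wood&(W[...,2]>.045)&(W[...,2]<.083)),('rim',(r>.09)&(r<.103)&wood&(W[...,2]>.065))]:
        P=W[m];P=P[~np.isnan(P[:,0])]
        if len(P)<30: print(nm,len(P));continue
        keep=np.ones(len(P),bool)
        for _ in range(6):
            A=np.c_[P[:,:2]-np.array(C),np.ones(len(P))];s=np.linalg.lstsq(A[keep],P[keep,2],rcond=None)[0];res=P[:,2]-A@s;keep=np.abs(res)<max(.0015,1.5*np.abs(res[keep]).mean())
        print(nm,keep.sum(),'grad',s[:2].round(4),'z@C',s[2].round(4),'rms',res[keep].std().round(4))
E
python3 - <<'E'
from h import *
for n in ['wrist','side']: planes(load(n))
E
```

```text
floor 43311 grad [-0.0907 -0.0171] z@C 0.0713 rms 0.0006
rim 4586 grad [-0.1019 -0.0137] z@C 0.0866 rms 0.0007
floor 947 grad [-0.0803 -0.0153] z@C 0.0735 rms 0.0008
rim 306 grad [-0.0873 -0.0143] z@C 0.0881 rms 0.0008
```

The tray is tilted about 5° (low on the far side), probably tipped by my push. I'll back off to see whether it settles level.

Call:
step_arm([
  [0,-0.2,-0.13,0,0],
  [0,-0.2,-0.13,0,0],
  [0,0,0,0,0],
])

```text
time: 4.75
tool_pos: [0.5352, -0.003, 0.0964]
tool_rot: [3.141, -0.0, 2.385]
contact_force: [0.3, -0.1, 0.1]
opening: 0.0004
```

```bash
python3 - <<'E'
from h import *
for n in ['wrist']:
    d=grab(n);planes(d);cv2.imwrite('pics/wrist3.png',d['pixels'])
s=sensors.observe();print(s['time'],s['tool_pos'].round(4),s['tool_rot'].round(3),s['contact_force'].round(2))
E
```

```text
floor 40928 grad [-0.0011  0.0004] z@C 0.0688 rms 0.0006
rim 6110 grad [-0.0087  0.005 ] z@C 0.0839 rms 0.0008
4.8 [ 0.5356 -0.0029  0.0965] [3.141 0.    2.385] [0.41 0.17 0.25]
```

View pics/wrist3.png

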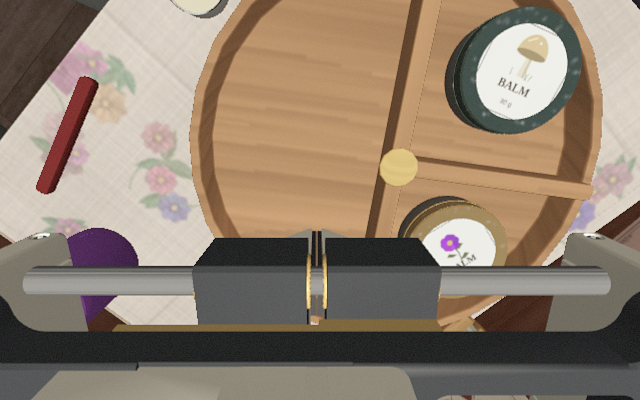

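It's level again, so my push had tipped it. The knob is at (399,167) and the partition runs from (430,5) to (382,235). I'll push lower, farther out and slower. Measuring yaw first.

```bash
cat >> h.py <<'E'
def yaw(d,hp,C=(.526,.055),g=None):
    # partition-top points by height; angle from PCA of those near the guessed long axis
    q,W=trayyaw(d,C,hp)
    for _ in range(5):
        u=np.array([np.cos(g),np.sin(g)]);n=np.array([-u[1],u[0]])
        m=np.abs(q@n)<.007
        A=np.polyfit(q[m]@u,q[m]@n,1);g+=np.arctan(A[0])
    print('yaw %.3f off %.4f n %d'%(g,A[1],m.sum()));return g
E
python3 - <<'E'
from h import *
d=load('wrist');W=pts(d)
print('knob',W[167,399].round(4))
yaw(d,.094,g=2.2)
a=ray(d,430,5,.094);b=ray(d,382,230,.094);v=a-b;print(np.arctan2(v[1],v[0]))
E
```

```text
knob [0.5259 0.0567 0.0984]
yaw 2.247 off -0.0014 n 3501
2.243530646773988
```

```bash
python3 - <<'E'
from arc import *
p=[.5414+.0055,-.0122+.0044]
for i in range(3): p=arc(p,[.526,.055],.03,8)
E
```

```text
[[0, 0.07, 0.03, 0, 0.375], [0, 0.08, 0.02, 0, 0.375], [0, 0.07, 0.04, 0, 0.375], [0, 0.07, 0.03, 0, 0.375], [0, 0.08, 0.03, 0, 0.375], [0, 0.07, 0.04, 0, 0.375], [0, 0.07, 0.04, 0, 0.375], [0, 0.06, 0.04, 0, 0.375]] end [ 0.5612 -0.0011]
[[0, 0.07, 0.04, 0, 0.375], [0, 0.06, 0.05, 0, 0.375], [0, 0.07, 0.05, 0, 0.375], [0, 0.06, 0.04, 0, 0.375], [0, 0.06, 0.06, 0, 0.375], [0, 0.06, 0.05, 0, 0.375], [0, 0.06, 0.05, 0, 0.375], [0, 0.05, 0.06, 0, 0.375]] end [0.5734 0.009 ]
[[0, 0.05, 0.06, 0, 0.375], [0, 0.06, 0.06, 0, 0.375], [0, 0.05, 0.06, 0, 0.375], [0, 0.05, 0.06, 0, 0.375], [0, 0.04, 0.06, 0, 0.375], [0, 0.05, 0.07, 0, 0.375], [0, 0.04, 0.07, 0, 0.375], [0, 0.04, 0.06, 0, 0.375]] end [0.5829 0.0215]
```

Call:
step_arm([
  [0,0.12,-0.19,-0.1,-0.6],
  [0,0.12,-0.18,-0.14,-0.6],
  [0,0,0,0,-0.5],
  [0,0,0,0,0],
])

```text
time: 5.2
tool_pos: [0.5419, -0.0121, 0.0902]
tool_rot: [3.141, 0.0, 2.249]
contact_force: [-1.0, -0.2, 0.3]
opening: 0.0008
```

Call:
step_arm([
  [0,0.11,0.09,0,0],
  [0,0.11,0.09,0,0],
  [0,0.07,0.03,0,0.375],
  [0,0.08,0.02,0,0.375],
  [0,0.07,0.04,0,0.375],
  [0,0.07,0.03,0,0.375],
  [0,0.08,0.03,0,0.375],
  [0,0.07,0.04,0,0.375],
  [0,0.07,0.04,0,0.375],
  [0,0.06,0.04,0,0.375],
])

```text
time: 6.2
tool_pos: [0.5617, -0.0008, 0.0902]
tool_rot: [3.141, 0.0, 2.492]
contact_force: [-2.1, -3.4, 1.5]
opening: 0.0005
```

```bash
python3 - <<'E'
from h import *
d=grab('wrist');planes(d);yaw(d,.094,g=2.5);cv2.imwrite('pics/wrist4.png',d['pixels'])
s=sensors.observe();print(s['time'],s['tool_pos'].round(4),s['tool_rot'].round(3),s['contact_force'].round(2))
E
```

```text
floor 44885 grad [-0.0042 -0.0011] z@C 0.0688 rms 0.0006
rim 6077 grad [-0.0095 -0.001 ] z@C 0.0839 rms 0.0008
yaw 2.436 off -0.0023 n 3459
6.25 [ 0.5619 -0.0006  0.0903] [3.141 0.    2.494] [-0.11 -0.43  1.17]
```

View pics/wrist4.png

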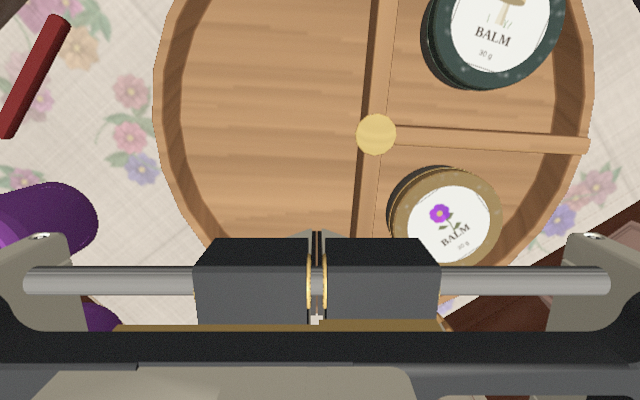

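The tray now stays level and turns with the tool (yaw 2.44). Continuing.

Call:
step_arm([
  [0,0.07,0.04,0,0.375],
  [0,0.06,0.05,0,0.375],
  [0,0.07,0.05,0,0.375],
  [0,0.06,0.04,0,0.375],
  [0,0.06,0.06,0,0.375],
  [0,0.06,0.05,0,0.375],
  [0,0.06,0.05,0,0.375],
  [0,0.05,0.06,0,0.375],
])

```text
time: 7.05
tool_pos: [0.574, 0.0093, 0.0903]
tool_rot: [3.141, 0.0, 2.732]
contact_force: [-1.0, -2.8, 1.3]
opening: 0.0003
```

```bash
cat > chk.py <<'E'
from h import *
import sys
d=grab('wrist');planes(d);yaw(d,.094,g=float(sys.argv[1]));cv2.imwrite('pics/w_%s.png'%sys.argv[2],d['pixels'])
s=sensors.observe();print(s['time'],s['tool_pos'].round(4),s['tool_rot'].round(3),s['contact_force'].round(2),s['qpos'].round(2))
E
python3 chk.py 2.65 a
```

```text
floor 44860 grad [-0.0031 -0.0017] z@C 0.0688 rms 0.0006
rim 6060 grad [-0.0082 -0.0028] z@C 0.0839 rms 0.0008
yaw 2.676 off -0.0022 n 3447
7.1 [0.5741 0.0096 0.0903] [3.141 0.    2.734] [-1.01 -0.37  0.65] [-0.12  0.59  1.58  0.    0.97 -1.28]
```

Call:
step_arm([
  [0,0.05,0.06,0,0.375],
  [0,0.06,0.06,0,0.375],
  [0,0.05,0.06,0,0.375],
  [0,0.05,0.06,0,0.375],
  [0,0.04,0.06,0,0.375],
  [0,0.05,0.07,0,0.375],
  [0,0.04,0.07,0,0.375],
  [0,0.04,0.06,0,0.375],
])

```text
time: 7.9
tool_pos: [0.5834, 0.0219, 0.0903]
tool_rot: [3.141, 0.0, 2.972]
contact_force: [-0.0, -4.0, 1.0]
opening: 0.0002
```

```bash
python3 chk.py 2.9 b; python3 - <<'E'
from arc import *
p=[.5829,.0215]
for i in range(4): p=arc(p,[.526,.055],.03,8)
E
```

```text
floor 44867 grad [-0.0019 -0.0015] z@C 0.0688 rms 0.0006
rim 6084 grad [-0.0057 -0.0038] z@C 0.0839 rms 0.0008
yaw 2.914 off -0.0021 n 3457
7.95 [0.5835 0.0221 0.0903] [3.141 0.    2.974] [-0.75 -0.85  0.1 ] [-0.09  0.6   1.55  0.    0.99 -1.5 ]
[[0, 0.04, 0.07, 0, 0.375], [0, 0.04, 0.07, 0, 0.375], [0, 0.03, 0.07, 0, 0.375], [0, 0.03, 0.07, 0, 0.375], [0, 0.03, 0.08, 0, 0.375], [0, 0.03, 0.07, 0, 0.375], [0, 0.03, 0.07, 0, 0.375], [0, 0.02, 0.08, 0, 0.375]] end [0.5892 0.036 ]
[[0, 0.02, 0.08, 0, 0.375], [0, 0.02, 0.07, 0, 0.375], [0, 0.02, 0.08, 0, 0.375], [0, 0.01, 0.08, 0, 0.375], [0, 0.02, 0.08, 0, 0.375], [0, 0.01, 0.07, 0, 0.375], [0, 0.0, 0.08, 0, 0.375], [0, 0.01, 0.08, 0, 0.375]] end [0.5919 0.0515]
[[0, 0.0, 0.08, 0, 0.375], [0, 0.0, 0.08, 0, 0.375], [0, 0.0, 0.08, 0, 0.375], [0, -0.0, 0.08, 0, 0.375], [0, -0.01, 0.08, 0, 0.375], [0, -0.01, 0.07, 0, 0.375], [0, -0.01, 0.08, 0, 0.375], [0, -0.01, 0.08, 0, 0.375]] end [0.5909 0.0673]
[[0, -0.02, 0.08, 0, 0.375], [0, -0.01, 0.07, 0, 0.375], [0, -0.02, 0.08, 0, 0.375], [0, -0.03, 0.08, 0, 0.375], [0, -0.02, 0.07, 0, 0.375], [0, -0.03, 0.08, 0, 0.375], [0, -0.03, 0.07, 0, 0.375], [0, -0.03, 0.07, 0, 0.375]] end [0.5861 0.0823]
```

Call:
step_arm([
  [0,0.04,0.07,0,0.375],
  [0,0.04,0.07,0,0.375],
  [0,0.03,0.07,0,0.375],
  [0,0.03,0.07,0,0.375],
  [0,0.03,0.08,0,0.375],
  [0,0.03,0.07,0,0.375],
  [0,0.03,0.07,0,0.375],
  [0,0.02,0.08,0,0.375],
])

```text
time: 8.75
tool_pos: [0.5897, 0.0363, 0.0903]
tool_rot: [-3.142, 0.0, -3.071]
contact_force: [1.4, -3.4, 1.1]
opening: 0.0005
```

```bash
python3 chk.py 3.15 c
```

```text
floor 44798 grad [-0.0012 -0.0016] z@C 0.0688 rms 0.0006
rim 6054 grad [-0.0045 -0.0052] z@C 0.0839 rms 0.0008
yaw 3.152 off -0.0020 n 3446
8.8 [0.5896 0.0367 0.0903] [ 3.141  0.    -3.069] [ 0.14 -1.51  1.02] [-0.07  0.62  1.53  0.    1.   -1.71]
```

Call:
step_arm([
  [0,0.02,0.08,0,0.375],
  [0,0.02,0.07,0,0.375],
  [0,0.02,0.08,0,0.375],
  [0,0.01,0.08,0,0.375],
  [0,0.02,0.08,0,0.375],
  [0,0.01,0.07,0,0.375],
  [0,0,0.08,0,0.375],
  [0,0.01,0.08,0,0.375],
])

```text
time: 9.6
tool_pos: [0.5923, 0.0515, 0.0903]
tool_rot: [-3.141, -0.0, -2.831]
contact_force: [-0.2, -2.8, 0.5]
opening: 0.0005
```

```bash
python3 chk.py 3.39 d
```

```text
floor 40689 grad [-0.001   0.0001] z@C 0.0592 rms 0.0006
rim 5701 grad [-0.0016 -0.0013] z@C 0.0747 rms 0.0007Traceback (most recent call last):
  File "chk.py", line 3, in <module>
    d=grab('wrist');planes(d);yaw(d,.094,g=float(sys.argv[1]));cv2.imwrite('pics/w_%s.png'%sys.argv[2],d['pixels'])
                              ~~~^^^^^^^^^^^^^^^^^^^^^^^^^^^^^
  File "h.py", line 44, in yaw
    A=np.polyfit(q[m]@u,q[m]@n,1);g+=np.arctan(A[0])
    raise TypeError("expected non-empty vector for x")
TypeError: expected non-empty vector for x
```

The tray dropped (floor height 68.8 to 59.2 mm, level). I'll confirm by feel with a slight further push.

Call:
step_arm([
  [0,0,0.08,0,0.2],
  [0,0,0.08,0,0.2],
  [0,0,0.08,0,0.2],
])

```text
time: 9.95
tool_pos: [0.5924, 0.0574, 0.0904]
tool_rot: [-3.141, 0.0, -2.784]
contact_force: [0.6, -4.6, 1.1]
opening: 0.0004
```

```bash
python3 - <<'E'
from h import *
d=grab('wrist');planes(d);yaw(d,.084,g=3.38);cv2.imwrite('pics/wrist5.png',d['pixels'])
s=sensors.observe();print(s['time'],s['tool_pos'].round(4),s['tool_rot'].round(3),s['contact_force'].round(2),s['qpos'].round(2))
E
```

```text
floor 40979 grad [-0.0016 -0.0022] z@C 0.0592 rms 0.0006
rim 5790 grad [-0.0017 -0.0033] z@C 0.0747 rms 0.0007
yaw 3.420 off -0.0018 n 3311
10.0 [0.5926 0.0576 0.0904] [-3.141e+00  1.000e-03 -2.783e+00] [ 1.83 -4.75  1.  ] [-0.03  0.62  1.52 -0.    1.   -1.96]
```

View pics/wrist5.png

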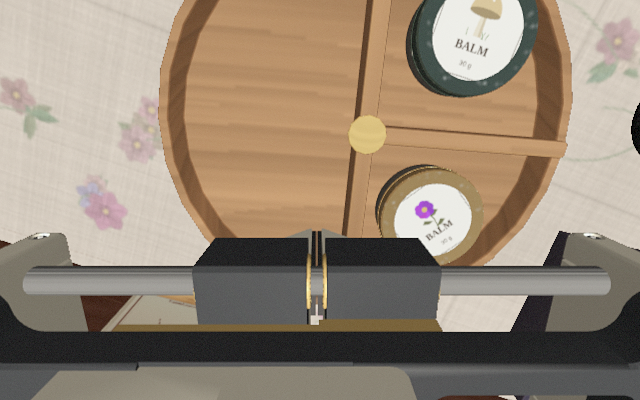

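Call:
step_arm([
  [0,0,0.08,0,0.1],
  [0,0,0.08,0,0.1],
  [0,-0.01,0.08,0,0.1],
])

```text
time: 10.3
tool_pos: [0.5932, 0.0606, 0.091]
tool_rot: [-3.136, 0.001, -2.761]
contact_force: [2.0, -20.1, 3.6]
opening: 0.0003
```

```bash
python3 - <<'E'
from h import *
d=grab('wrist');planes(d);yaw(d,.084,g=3.42)
s=sensors.observe();print(s['time'],s['tool_pos'].round(4),s['tool_rot'].round(3),s['contact_force'].round(2),s['torque'].round(2))
E
```

```text
floor 41182 grad [-0.0083 -0.0265] z@C 0.0599 rms 0.0006
rim 5721 grad [-0.009  -0.0276] z@C 0.0755 rms 0.0007
yaw 3.429 off -0.0027 n 3326
10.35 [0.5932 0.0605 0.091 ] [-3.136e+00  1.000e-03 -2.760e+00] [  2.05 -16.79   2.23] [-2.69 -0.26 -0.01]
```

20 N without turning, so it is keyed. Backing off and lifting, then checking level.

Call:
step_arm([
  [0,0.05,-0.25,0,0],
  [0,0.1,-0.25,0,0],
  [0,0,0,0,0],
  [0,0,0,0.8,0],
  [0,0,0,1,0],
  [0,0,0,1,0],
  [0,0,0,1,0],
  [0,-0.5,-0.5,1,0],
  [0,-0.5,-0.5,1,0],
])

```text
time: 11.25
tool_pos: [0.5702, 0.0269, 0.2358]
tool_rot: [3.14, -0.0, -2.76]
contact_force: [-0.7, -0.3, 0.0]
opening: 0.0004
```

```bash
python3 - <<'E'
from h import *
d=grab('wrist');planes(d);yaw(d,.084,g=3.42);cv2.imwrite('pics/wrist6.png',d['pixels'])
W=pts(d)
m=(W[...,2]>.070)&(W[...,2]<.0785)&(np.hypot(W[...,0]-.526,W[...,1]-.055)<.11)&(np.hypot(W[...,0]-.526,W[...,1]-.055)>.088)
print(circ(W[m]))
d=grab('side');planes(d)
d=grab('scene');planes(d);cv2.imwrite('pics/scene6.png',d['pixels'])
s=sensors.observe();print(s['time'],s['tool_pos'].round(4),s['tool_rot'].round(3),s['contact_force'].round(2),s['qpos'].round(2))
E
```

```text
floor 12895 grad [-0.0011  0.0005] z@C 0.0592 rms 0.0006
rim 2590 grad [-0.0022 -0.0013] z@C 0.0747 rms 0.0007
yaw 3.425 off -0.0017 n 1397
(np.float64(0.5269481502326719), np.float64(0.05715701652842123), np.float64(0.09609613828138888))
floor 817 grad [-0.0018  0.0019] z@C 0.0616 rms 0.0008
rim 336 grad [0.001  0.0072] z@C 0.0763 rms 0.0008
floor 280 grad [-0.0346  0.1813] z@C 0.0658 rms 0.0009
rim 273 grad [-0.0009  0.0011] z@C 0.0729 rms 0.0008
11.4 [0.571  0.0263 0.2368] [-3.141e+00  3.000e-03 -2.762e+00] [-0.93  0.24  1.59] [-0.09  0.43  1.41  0.    1.3  -2.04]
```

View pics/wrist6.png

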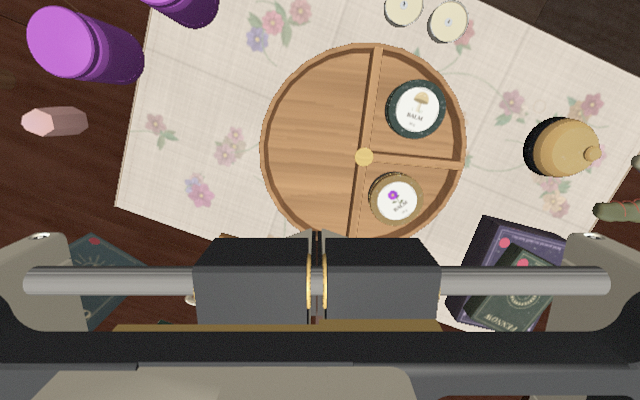

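View pics/scene6.png

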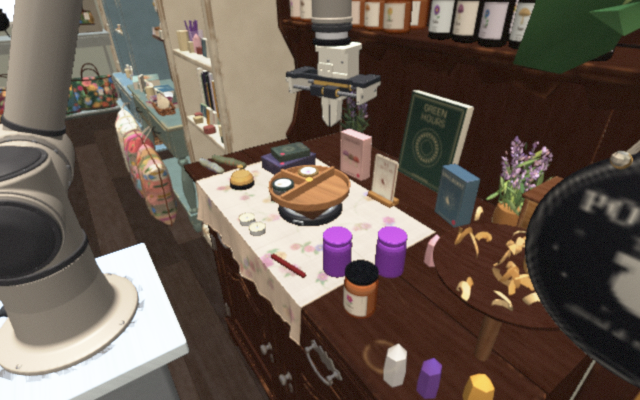

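The tray is home, level, tins in place. Target point is about (0.540, 0.010), floor at 0.060. Checking the surroundings near the jar before going there.

```bash
python3 - <<'E'
from h import *
d=load('scene');W=pts(d)
for u,v in [(600,250),(560,200),(600,30),(395,365),(430,378),(480,385),(500,270),(470,235),(337,235),(391,235),(445,290),(487,330)]: print(u,v,W[v,u].round(3))
g={}
W=W.reshape(-1,3);W=W[~np.isnan(W[:,0])]
m=(W[:,0]>.25)&(W[:,0]<.65)&(W[:,1]>-.5)&(W[:,1]<-.1)&(W[:,2]>-.02)&(W[:,2]<.6)
for x,y,z in W[m]:
    k=(int((x-.25)/.025),int((y+.5)/.025));g[k]=max(g.get(k,0),z)
for i in range(15,-1,-1): print('%.3f'%(.25+.025*i),' '.join('%2d'%round(100*g[(i,j)]) if (i,j) in g else ' .' for j in range(15,-1,-1)))
E
```

```text
600 250 [ 0.383 -0.552  0.334]
560 200 [ 0.383 -0.518  0.357]
600 30 [ 0.393 -0.502  0.466]
395 365 [ 0.368 -0.406  0.046]
430 378 [ 0.394 -0.445  0.044]
480 385 [ 0.435 -0.49   0.05 ]
500 270 [ 0.579 -0.408  0.108]
470 235 [ 0.609 -0.33   0.114]
337 235 [ 0.447 -0.166  0.084]
391 235 [ 0.529 -0.225  0.084]
445 290 [ 0.578 -0.326 -0.001]
487 330 [ 0.508 -0.447  0.059]
0.625  0  .  0  0  0  0  .  . 13 12 11 14 12  .  0  0
0.600  0  .  .  0  0  5  7  0 12 13 13 11 16 11  0  0
0.575  0  0  .  .  0  0  0  0 13 14 11 11 17 14 11  0
0.550  0  0  0  .  9  9  0  0 12 14 16 15 15 15 15 11
0.525  0  0  0  9  9  9  9  0 12 12 15 15 14 15 15 14
0.500  0  0  0  8  9  9  7  0 12 12 12 12 13 14 14 12
0.475  .  0  8  .  .  0  0  0  0 12 12 12 14 12 12 12
0.450  0  9  9  9  .  .  0  0  0  0  0  0 13 13  0  5
0.425  0  9  9  9  0  9  9  9  0  0  0  0  0  0  5  6
0.400  0  0  9  8  0  9  9  9  0  0  0  0  5  7  5 46
0.375  1  1  0  0  0  0  9  9  0  0  0  7  7  6  2 48
0.350  1  1  0  0  0  0  0  0  0  0  0  7  7  0  . 48
0.325  0  0  0  0  0  0  0  0  0  0  0  0  0  .  .  .
0.300  .  .  .  .  .  .  .  .  .  .  .  .  .  .  .  .
0.275  .  .  .  .  .  .  .  .  .  .  .  .  .  .  .  .
0.250  .  .  .  .  .  .  .  .  .  .  .  .  .  .  .  .
```

Call:
step_arm([
  [0,-0.3,-0.9,0.1,-0.9],
  [0.3,-0.3,-0.95,0.1,-0.97],
  [1,-0.3,-0.95,0,-0.97],
  [1,-0.3,-0.95,0,-0.97],
  [1,-0.3,-0.95,0,-0.97],
  [1,-0.3,-0.95,0,-0.97],
  [1,-0.3,-0.95,0,-0.97],
])

```text
time: 12.1
tool_pos: [0.5179, -0.1388, 0.2386]
tool_rot: [3.14, -0.002, 2.982]
contact_force: [-0.1, -0.5, 0.5]
opening: 0.0437
```

Call:
step_arm([
  [1,-0.3,-0.95,0,-0.97],
  [1,-0.3,-0.95,0,-0.97],
  [1,-0.3,-0.95,0,-0.97],
  [1,-0.3,-0.95,0,-0.97],
  [1,-0.3,-0.95,0,-0.97],
  [1,-0.3,-0.95,0,-0.97],
  [1,-0.3,-0.95,0,-0.97],
  [1,0,0,0,0],
])

```text
time: 12.9
tool_pos: [0.4651, -0.3067, 0.2384]
tool_rot: [-3.142, -0.002, 2.437]
contact_force: [-0.1, 0.8, 0.1]
opening: 0.0917
```

```bash
python3 - <<'E'
from h import *
d=grab('wrist');cv2.imwrite('pics/wrist7.png',d['pixels'])
s=sensors.observe();print(s['time'],s['tool_pos'].round(4),s['tool_rot'].round(3),s['contact_force'].round(2),s['qpos'].round(2),s['opening'])
E
```

```text
12.95 [ 0.4655 -0.3053  0.2385] [ 3.141e+00 -3.000e-03  2.440e+00] [ 0.88  1.09 -0.78] [-0.72  0.41  1.44  0.    1.3  -1.59] 0.09186077948098133
```

View pics/wrist7.png

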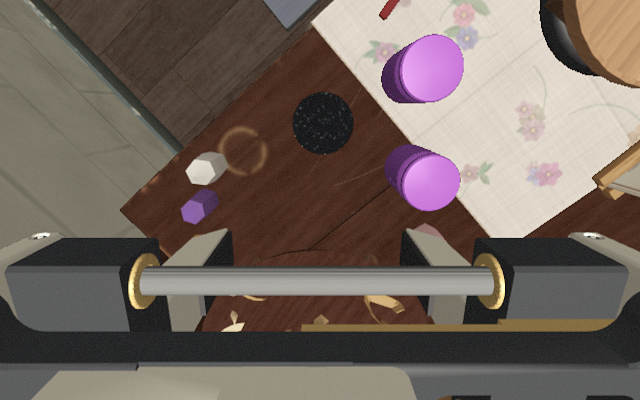

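The lid of the amber jar is at (323,123). The purple jars are at (431,68) and (430,182), and the jaws fit between them. Measuring.

```bash
python3 - <<'E'
from h import *
d=load('wrist');W=pts(d)
z=W[123,323];print(z)
m=(W[...,2]>.08)&(W[...,2]<.095)&(np.hypot(W[...,0]-z[0],W[...,1]-z[1])<.05)
cs,_=cv2.findContours(m.astype(np.uint8),cv2.RETR_EXTERNAL,cv2.CHAIN_APPROX_NONE);c=max(cs,key=cv2.contourArea)
(u,v),r=cv2.minEnclosingCircle(c);print('lid px',u,v,r,ray(d,u,v,.087),np.nanmean(W[m],0),'r',r*d['range_z'][123,323]/d['camera_matrix'][0,0])
J=ray(d,u,v,.087)[:2]
for p in [(431,68),(430,182)]:
    zz=W[p[1],p[0]];m=(W[...,2]>.08)&(W[...,2]<.095)&(np.hypot(W[...,0]-zz[0],W[...,1]-zz[1])<.05);c=np.nanmean(W[m],0)[:2];print('purple',c, 'from jar',c-J)
    t=2.44-np.pi/2; R=np.array([[np.cos(t),np.sin(t)],[-np.sin(t),np.cos(t)]]);print('in (jaw,perp)',R@(c-J))
E
```

```text
[ 0.42373587 -0.26324747  0.08536639]
lid px 322.5 123.06451416015625 31.261165618896484 [ 0.4234078  -0.26360534  0.087     ] [ 0.42372497 -0.26357377  0.08603251] r 0.028412650313574147
purple [ 0.44925667 -0.16220982] from jar [0.02584887 0.10139552]
in (jaw,perp) [0.09413121 0.04570046]
purple [ 0.53254525 -0.22080843] from jar [0.10913745 0.04279691]
in (jaw,perp) [ 0.10313006 -0.05573822]
```

Call:
step_arm([
  [1,-0.56,0.56,0,0],
  [1,-0.56,0.56,0,0],
  [1,-0.56,0.55,0,0],
  [1,0,0,-0.9,0],
  [1,0,0,-1,0],
  [1,0,0,-1,0],
  [1,0,0,-1,0],
  [1,0,0,0,0],
])

```text
time: 13.75
tool_pos: [0.4224, -0.2605, 0.1394]
tool_rot: [3.141, -0.008, 2.443]
contact_force: [0.3, 1.2, -0.6]
opening: 0.0917
```

Call:
step_arm([
  [1,0.03,-0.08,-0.9,0],
  [1,0,0,-0.9,0],
  [1,0,0,-0.9,0],
  [1,0,0,-0.6,0],
  [1,0,0,-0.15,0],
  [1,0,0,0,0],
  [1,0,0,0,0],
])

```text
time: 14.45
tool_pos: [0.4252, -0.2655, 0.0576]
tool_rot: [3.141, 0.002, 2.442]
contact_force: [-0.6, 0.6, 1.0]
opening: 0.0918
```

```bash
python3 - <<'E'
from h import *
s=sensors.observe();print(s['time'],s['tool_pos'].round(4),s['tool_rot'].round(3),s['contact_force'].round(2))
d=grab('side');cv2.imwrite('pics/side8.png',cv2.resize(d['pixels'][90:220,260:420],None,fx=4,fy=4,interpolation=cv2.INTER_CUBIC))
d=grab('scene');cv2.imwrite('pics/scene8.png',cv2.resize(d['pixels'][180:340,270:470],None,fx=3.5,fy=3.5,interpolation=cv2.INTER_CUBIC))
E
```

```text
14.45 [ 0.4252 -0.2655  0.0576] [3.141e+00 2.000e-03 2.442e+00] [-0.57  0.64  0.99]
```

View pics/scene8.png

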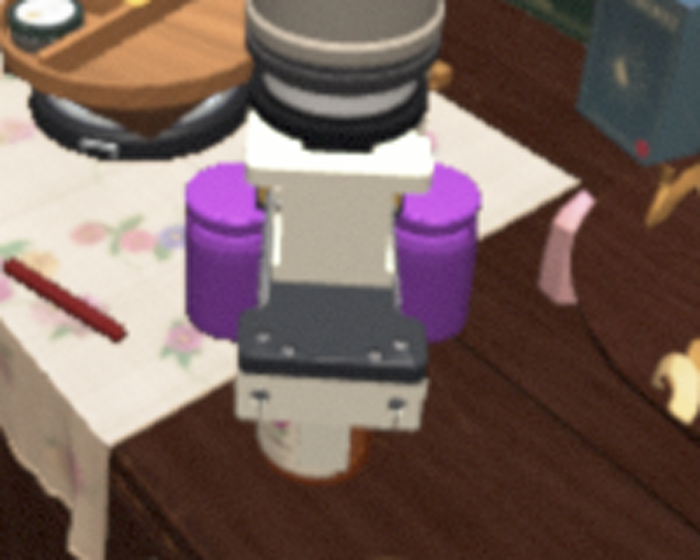

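Call:
step_arm([
  [1,-0.04,0.04,-0.22,0],
  [1,0,0,0,0],
  [0.5,0,0,0,0],
  [0.3,0,0,0,0],
  [0.3,0,0,0,0],
  [0.3,0,0,0,0],
  [0.3,0,0,0,0],
  [0.3,0,0,0,0],
], squeeze=20)

```text
time: 15.35
tool_pos: [0.4235, -0.2643, 0.051]
tool_rot: [3.141, 0.0, 2.441]
contact_force: [0.3, -0.2, -0.2]
opening: 0.056
```

```bash
python3 - <<'E'
from h import *
s=sensors.observe();print(s['time'],s['tool_pos'].round(4),s['tool_rot'].round(3),s['contact_force'].round(2),s['opening'])
E
```

```text
15.35 [ 0.4235 -0.2643  0.051 ] [3.141 0.    2.441] [ 0.27 -0.25 -0.19] 0.056045424367092006
```

Call:
step_arm([
  [0.3,0,0,0.15,0],
  [0.3,0,0,0.3,0],
  [0.3,0,0,0.5,0],
  [0.3,0,0,0.7,0],
  [0.3,0,0,0.8,0],
  [0.3,0,0,0.8,0],
  [0.3,0,0,0.8,0],
  [0.3,0,0,0.6,0],
  [0.3,0,0,0.4,0],
  [0.3,0,0,0.2,0],
  [0.3,0,0,0,0],
])

```text
time: 16.45
tool_pos: [0.4235, -0.2644, 0.1827]
tool_rot: [3.142, 0.001, 2.441]
contact_force: [0.5, 0.9, -2.0]
opening: 0.0558
```

```bash
python3 - <<'E'
from h import *
s=sensors.observe();print(s['time'],s['tool_pos'].round(4),s['tool_rot'].round(3),s['contact_force'].round(2),s['opening'])
d=grab('scene');cv2.imwrite('pics/scene9.png',cv2.resize(d['pixels'][150:340,230:430],None,fx=3,fy=3,interpolation=cv2.INTER_CUBIC))
E
```

```text
16.45 [ 0.4235 -0.2644  0.1827] [3.142e+00 1.000e-03 2.441e+00] [ 0.46  0.95 -2.04] 0.05575220598635872
```

View pics/scene9.png

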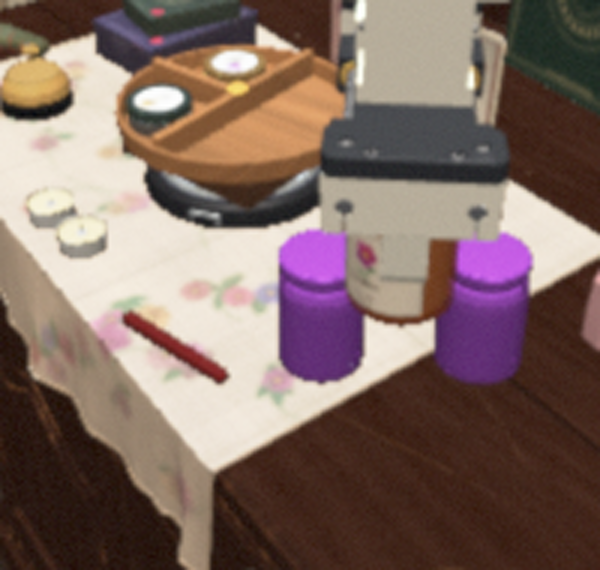

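Jar held upright and clear. Carrying it over the compartment.

Call:
step_arm([
  [0.3,0.13,0.3,0,0],
  [0.3,0.25,0.6,0,0],
  [0.3,0.34,0.8,0,0],
  [0.3,0.34,0.8,0,0],
  [0.3,0.34,0.8,0,0],
  [0.3,0.34,0.8,0,0],
  [0.3,0.34,0.8,0,0],
  [0.3,0.34,0.8,0,0],
  [0.3,0.34,0.8,0,0],
  [0.3,0.34,0.8,0,0],
])

```text
time: 17.5
tool_pos: [0.5009, -0.0802, 0.1814]
tool_rot: [-3.141, -0.002, 2.441]
contact_force: [-0.6, -0.3, -1.9]
opening: 0.056
```

Call:
step_arm([
  [0.3,0.34,0.8,0,0],
  [0.3,0.34,0.8,0,0],
  [0.3,0.34,0.8,0,0],
  [0.3,0.26,0.6,0,0],
  [0.3,0.17,0.4,0,0],
  [0.3,0.12,0.28,0,0],
  [0.3,0,0,0,0],
  [0.3,0,0,0,0],
])

```text
time: 18.3
tool_pos: [0.54, 0.0099, 0.182]
tool_rot: [-3.141, -0.0, 2.441]
contact_force: [-0.4, -0.4, -2.0]
opening: 0.0558
```

```bash
python3 - <<'E'
from h import *
d=grab('wrist');cv2.imwrite('pics/wrist10.png',d['pixels']);planes(d,(.5265,.056))
s=sensors.observe();print(s['time'],s['tool_pos'].round(4),s['tool_rot'].round(3),s['contact_force'].round(2),s['opening'])
d=grab('side');cv2.imwrite('pics/side10.png',cv2.resize(d['pixels'][90:270,210:410],None,fx=3.3,fy=3.3,interpolation=cv2.INTER_CUBIC))
E
```

```text
floor 14861 grad [-0.001   0.0004] z@C 0.0591 rms 0.0006
rim 3884 grad [-0.0019  0.0003] z@C 0.0748 rms 0.0007
18.35 [0.54   0.0097 0.1821] [-3.141 -0.     2.441] [ 0.42 -0.36 -1.51] 0.05601151036639987
```

View pics/wrist10.png

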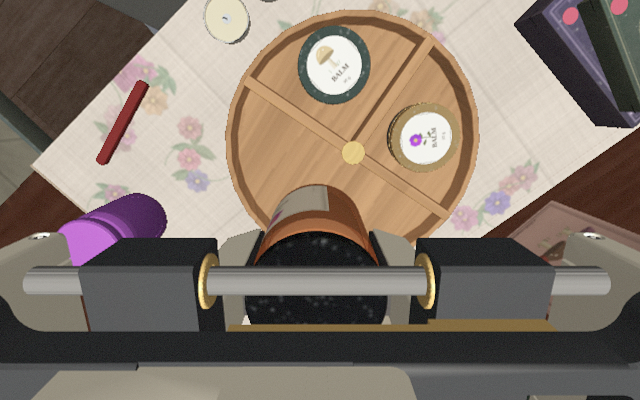

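View pics/side10.png

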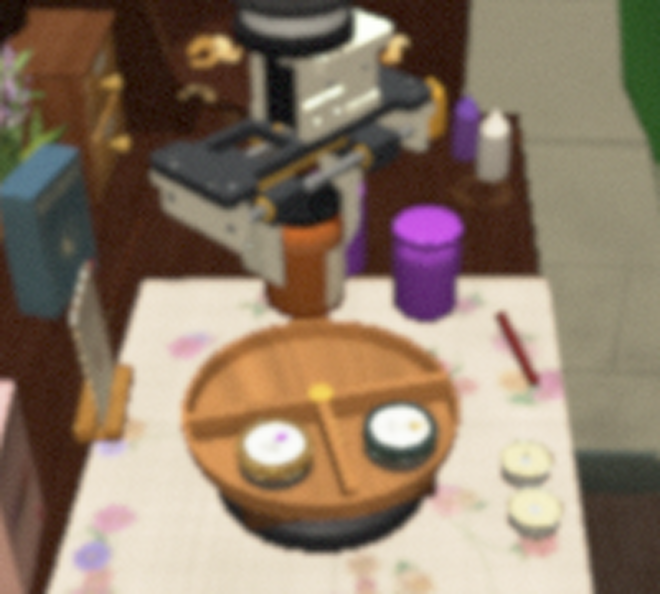

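Above the compartment, with the jar clear of wall and partition. Lowering.

Call:
step_arm([
  [0.3,0,0,-0.2,0],
  [0.3,0,0,-0.4,0],
  [0.3,0,0,-0.5,0],
  [0.3,0,0,-0.5,0],
  [0.3,0,0,-0.4,0],
  [0.3,0,0,-0.3,0],
  [0.3,0,0,-0.2,0],
  [0.3,0,0,-0.1,0],
  [0.3,0,0,-0.1,0],
  [0.3,0,0,0,0],
  [0.3,0,0,0,0],
])

```text
time: 19.5
tool_pos: [0.5404, 0.0102, 0.115]
tool_rot: [3.141, 0.001, 2.441]
contact_force: [0.5, -0.3, -2.1]
opening: 0.0559
```

Call:
step_arm([
  [0.3,0,0,-0.04,0],
  [0.3,0,0,-0.03,0],
  [0.3,0,0,0,0],
])

```text
time: 19.8
tool_pos: [0.5402, 0.0102, 0.113]
tool_rot: [3.142, 0.0, 2.441]
contact_force: [-0.1, 0.0, -2.7]
opening: 0.0561
```

Call:
step_arm([
  [0.3,0,0,-0.03,0],
  [0.3,0,0,-0.03,0],
  [0.3,0,0,0,0],
  [0.3,0,0,0,0],
])

```text
time: 20.2
tool_pos: [0.5402, 0.0102, 0.1115]
tool_rot: [3.142, -0.0, 2.441]
contact_force: [-0.0, 0.6, -2.3]
opening: 0.0559
```

```bash
python3 - <<'E'
from h import *
s=sensors.observe();print(s['time'],s['tool_pos'].round(4),s['contact_force'].round(2),s['opening'])
E
```

```text
20.2 [0.5402 0.0102 0.1115] [-0.01  0.55 -2.25] 0.05594569279736806
```

Call:
step_arm([
  [0.3,0,0,-0.02,0],
  [0.3,0,0,-0.02,0],
  [0.3,0,0,0,0],
  [0.3,0,0,0,0],
])

```text
time: 20.6
tool_pos: [0.5404, 0.0102, 0.1109]
tool_rot: [3.141, 0.001, 2.441]
contact_force: [-0.4, -0.3, 3.5]
opening: 0.0559
```

```bash
python3 - <<'E'
from h import *
s=sensors.observe();print(s['time'],s['tool_pos'].round(4),s['contact_force'].round(2),s['opening'])
E
```

```text
20.6 [0.5404 0.0102 0.1109] [-0.35 -0.28  3.52] 0.055922850285468624
```

It touched down (force from -2.3 N to +3.5 N at TCP 0.111, as expected). Releasing gently.

Call:
step_arm([
  [0.62,0,0,0,0],
  [0.64,0,0,0,0],
  [0.68,0,0,0,0],
  [0.74,0,0,0,0],
  [0.82,0,0,0,0],
  [0.9,0,0,0,0],
  [0.9,0,0,0,0],
], squeeze=5)

```text
time: 21.3
tool_pos: [0.5402, 0.0102, 0.1105]
tool_rot: [3.141, -0.0, 2.441]
contact_force: [-0.1, 0.3, -0.5]
opening: 0.0817
```

Call:
step_arm([
  [0.9,0,0,0.3,0],
  [0.9,0,0,0.6,0],
  [0.9,0,0,0.8,0],
  [0.9,0,0,0.8,0],
  [0.9,0,0,0.8,0],
  [0.9,0,0,0.8,0],
  [0.9,-0.8,0,0.8,0],
  [0.9,-0.8,-0.6,0.6,0],
  [0.9,-0.8,-0.6,0,0],
  [0.9,0,0,0,0],
])

```text
time: 22.3
tool_pos: [0.4787, -0.0208, 0.2492]
tool_rot: [3.142, 0.001, 2.44]
contact_force: [-1.0, -0.1, 0.4]
opening: 0.0825
```

```bash
python3 - <<'E'
from h import *
s=sensors.observe();print(s['time'],s['tool_pos'].round(4),s['contact_force'].round(2),s['opening'])
d=grab('wrist');cv2.imwrite('pics/wrist11.png',d['pixels']);planes(d,(.5265,.056))
d=grab('side');cv2.imwrite('pics/side11.png',cv2.resize(d['pixels'][90:340,190:420],None,fx=2.3,fy=2.3,interpolation=cv2.INTER_CUBIC));planes(d,(.5265,.056))
d=grab('scene');cv2.imwrite('pics/scene11.png',cv2.resize(d['pixels'][120:320,200:430],None,fx=2.8,fy=2.8,interpolation=cv2.INTER_CUBIC))
E
```

```text
22.3 [ 0.4787 -0.0208  0.2492] [-0.98 -0.14  0.38] 0.08248213558149763
floor 7623 grad [-0.0013  0.0007] z@C 0.0591 rms 0.0006
rim 2341 grad [-0.0036  0.0002] z@C 0.0746 rms 0.0007
floor 638 grad [ 0.0005 -0.0012] z@C 0.0615 rms 0.0008
rim 302 grad [-0.0013  0.0035] z@C 0.0763 rms 0.0008
```

View pics/wrist11.png

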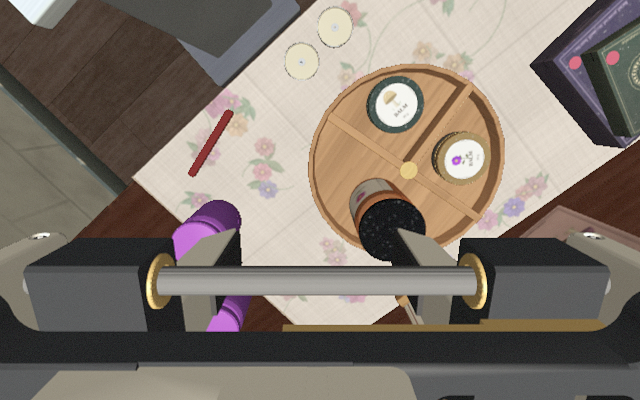

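View pics/side11.png

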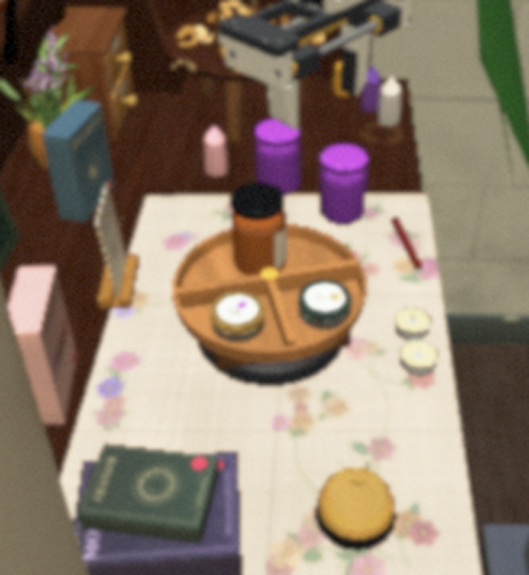

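View pics/scene11.png

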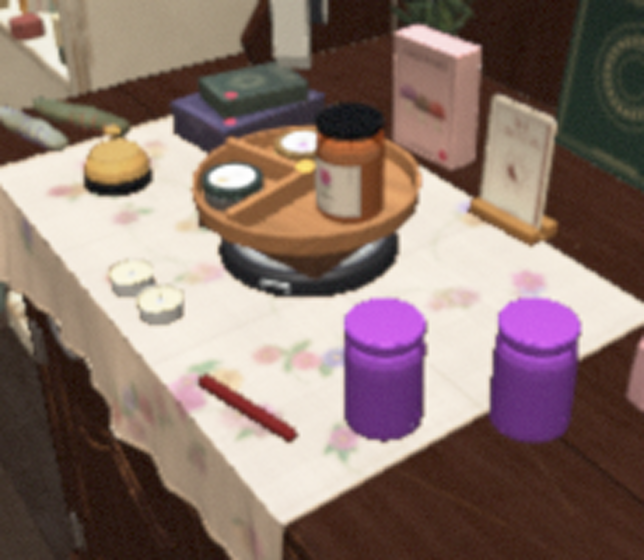

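```bash
python3 - <<'E'
from h import *
d=load('wrist');W=pts(d)
m=(W[...,2]>.14)&(W[...,2]<.155)&(np.hypot(W[...,0]-.54,W[...,1]-.01)<.05)&(d['pixels'].max(-1)<80)
print('lid',m.sum(),np.nanmedian(W[m],0).round(4)); 
for n in ['scene','side']:
    W=pts(load(n));m=(W[...,2]>.138)&(W[...,2]<.156)&(np.hypot(W[...,0]-.54,W[...,1]-.01)<.05);print(n,m.sum(),W[m].mean(0).round(4),W[m].max(0).round(3))
from cell import hand_in
print(hand_in())
E
```

```text
lid 2490 [0.5331 0.0099 0.1459]
scene 269 [0.5369 0.0032 0.1438] [0.567 0.035 0.147]
side 321 [0.5378 0.0148 0.1474] [0.566 0.039 0.151]
the job is handed in; nothing more can be done
None
```

The tray is keyed on its drive and the amber jar stands upright in the large half-round compartment. The job is handed in; I stopped at about 22 s of the 67 s limit.

- **Tray:** I turned it about 1.6 rad counter-clockwise by the long partition until it dropped. The floor height went from 68.8 to 59.2 mm at the last look, and the tray is level to about 0.002 rad. A further push met about 20 N without turning it, which confirms it is keyed in.
- **Jar:** It was set down at about (0.540, 0.010), on touch at the expected height, with about +3.5 N felt. The lid top now reads about 0.146 to 0.147 m, which matches 0.060 + 0.087. It stands clear of wall and partition.
- **Bystanders:** Both tins are in their compartments. The bell and the purple lookalikes appear unmoved in the last pictures.

**What went wrong or disagreed:**
- My first push was too high and too fast and tipped the tray about 5°. It settled level once I backed off, and I then pushed lower and slower. The 20 N test push also tipped it slightly, about 0.03 rad, and it was level again after release.
- The cameras disagree by about 2 mm on the tray floor's height (59.1 mm wrist, 61.5 mm side). They disagree by up to 12 mm on the lid centre, because each sees only part of the lid.

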